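Seat the vial and slide the reader carriage to its click stop

ROBOT

A 6-joint arm with a two-finger parallel gripper is mounted at the origin on a cart in front of the work surface, level with it; the furniture and walls round the work are solid. World frame = base frame: x ahead of the robot, y to its left, z up, the work surface at z = 0. Lengths are in mm, angles in rad, forces in N, time in s.
With the tool pointing down it reaches from about 350 to 975 mm from the base axis. Payload 7.1 kg.
Tool frame: the origin (TCP) lies between the finger pads; the fingertips stand 19 mm ahead of it and the grasp point (between the pads) is the TCP (ctrl.tcp_to_tips is the distance from the TCP to the fingertips, in mm); z points along the fingers, y is the line along which they close (so a half turn about z gives the same grasp; the last joint's range is limited). The gripper opens to 88 mm and grips with 3 to 60 N. Pads are 20 mm wide; open, the fingers measure 115 mm over their backs; the gripper's body (75 mm by 178 mm) begins 61 mm behind the grasp point.
Start: joints at [-1.193, 0.423, 1.63, -0, 1.089, -0.019], TCP at [241.559, -576.415, 217.075] pointing down, gripper open.
Joint ranges: [-3, 3], [-0.9, 2.11], [0.09, 2.58], [-1.31, 4.45], [0.11, 2.69], [-2.54, 2.54]. Speed limits (rad/s): [2.39, 2.39, 3.01, 3.14, 3.14, 3.14].

INTERFACE

Orientations are given as a rotation vector (axis times angle).
In Python, from workcell import status, optics, ctrl gives the robot as it stands. The module is installed in compiled form; this text tells all that it offers.
- The arm moves only by the shell command python3 -m inch 'ROWS'. ROWS is JSON, a list that holds one entry, the list of rows, each a list of 7 numbers: the shift along the tool's x, y, z in mm, then the turn, a rotation vector about the tool's x, y, z in rad, then the opening in per cent of the stroke, from 0 (shut) to 100 (fully open). A call has 1 to 20 rows; each row is the pose to reach, as a shift and turn from the pose commanded when the call began, along the tool's axes at that moment; what a row does not reach only later rows make up. A row lasts 1/10 s, in which the tool goes at most 50 mm and 8.59 degrees, less where a joint would pass 70% of its speed; a pose out of reach is approached as far as the arm can. A call with a gripper value outside its range is refused whole. The fingers move at their own pace and stop on an object; the grip force is fixed at half the most. Time passes only in rows, so rows that repeat a pose let the fingers close. It gives the time, the measured TCP pose, the force, the opening and the grip force at its end, in the units of the state.
- status.get_obs(): the state, without advancing time (a new reading comes with each control period).
- optics.get_image(name): name is "scene" or "top" or "wrist"; returns a dict with "frame" (480x640x3 uint8, red, green, blue), "fx", "fy", "cx", "cy" (pixels), "k1" (the pictures are not rectified: a ray, as slopes to the right and down, at radius r is drawn at 1 + k1 r^2 times it, then the intrinsics apply), "rvec" (rotation vector, rad) and "tvec" (3), from world to camera coordinates, as OpenCV has them; the wrist camera has in their place "hand_eye" (4x4, takes a point from camera to tool coordinates, whose origin is the TCP and whose axes are the flange's). Camera axes: x right, y down, z forward; pixel columns grow to the right and rows downward; lengths in mm; the calibration is good to about 2 mm. A picture is of the moment at which its call begins: read the wrist's pose just before it. There is no depth.
- ctrl.close_job(): hands the job in; it is judged then, once.
The state is a dict: "t": time; "qpos": joint angles; "qvel": joint speeds; "joint_torque": joint torques, N m; "ee_pos": TCP position; "orientation": TCP orientation; "ft_force": force on the tool from outside, world axes, zero at the start; "moment": the same for the moment, N m; "width": finger opening in mm; "grasp_force": force on a finger pad.
Only numpy, scipy, OpenCV 4.12 (cv2) and the standard library are available. Lean on these libraries where they do the work, as an engineer would, in place of code of your own. Each camera call takes 0.05 s, during which the arm holds its last target. There are 200 camera calls.

TASK

Take the sample vial out of the rack and stand it upright in the round socket of the vial reader's carriage. Then, by its upright black handle, slide the carriage along its rail towards the two posts until the hidden ball detent clicks into its notch, and finish there with the fingers still holding the handle so that the carriage stays in the notch for the reading. Leave the timer and the lens case where they stand.

Things in the scene. Friction and masses are not known exactly. Their poses are not given: they have to be found in the camera images.
- vial_center (a point): Sample vial, an upright cylinder 20 mm in diameter and 64 mm tall with a screw cap (the top 12 mm), 18 g, the only one in the rack. The point is its centre, 32 mm above its underside; z is its axis.
- rack: Low open vial rack, fixed, 45 mm (its x) x 130 mm (its y), ends 38 mm high, its perforated shelf 30 mm high. Origin: centre of its underside. The vial stands in it on a 4 mm floor, in an opening 28 mm (x) by 22 mm (y), centred at y = -15 mm.
- reader: Vial reader, a fixed aluminium rail base 64 mm (its x) x 300 mm (its y), 20 mm high. Origin: centre of its underside. The carriage slides along its +y. Two grey posts, 80 mm long (y = 15 to 95 mm) and 60 mm high, stand either side of the rail at x = 32 to 54 mm and -32 to -54 mm; the vial passes between them.
- carriage: Grey carriage, 44 mm wide and 150 mm long, that slides along the reader's +y by 140 mm, with the socket at its leading (+y) end and the handle at its trailing end. Origin: on the rail's middle line at table height, at y = -72 mm in the reader's frame at travel 0 (rear end) and +68 mm at the far end; axes as the reader's. It starts at a travel of 0 to 20 mm, stays where it is left, and slides with about 1 to 2 N.
- socket_floor (a point): Centre of the floor of the round socket in the carriage's leading (+y) end: bore 25 mm, 22 mm deep, its rim 40 mm above the table in a 44 mm square block, this point 18 mm above the table. Moves with the carriage; lies at y = -19 mm in the reader's frame when the carriage is at 0.
- handle_mid (a point): Upright black handle on the carriage's trailing end, 14 mm (its x) x 22 mm (its y, along the rail), rising from the carriage's top at 26 mm to 90 mm above the table, 113 mm behind the socket. The point lies on its axis 70 mm above the table, where it is gripped; its x and y axes are the reader's. It lies at y = -132 mm in the reader's frame when the carriage is at travel 0.
- detent_ball (a joint): Hidden sprung ball: about 0.0004 m while it rides on the rail's flat, 0.0043 m when fully in the notch. The one notch, out of sight, lies at a carriage travel that differs each time, 50 to 110 mm. Over the last 6 mm the ball draws the carriage in (up to 7 N), at the middle there is no pull, pushing on out takes up to 8 N. Let go within 4 mm of the notch, the carriage centres itself.
- timer: Bench timer, 60 x 68 mm, 30 mm high, loose bystander; origin at the centre of its underside.
- lens_case: Round screw case, 42 mm in diameter, 53 mm tall, loose bystander; origin at the centre of its underside.
Mind the look-alikes: they are no part of the job. Leave any blue or orange look-alike of the part that bears vial_center alone.

How it is judged (in metres and radians):
On the way, in this order (a step that is already met when the one before it is completed fails the run):
1. the vial stands in the carriage's socket (horizontal distance between vial_center and socket_floor below 0.006 m and z of vial_center in the frame of socket_floor between 0.028 and 0.036 m), for 0.2 s.
2. the ball has dropped into the notch and the fingers hold the handle (value of joint detent_ball above 0.002 m and contact force between the fingers and handle above 3 N), for 0.3 s.
At the end, for the whole second after the job is handed in: The vial stands upright (within 0.2 rad) on the floor of the carriage's socket (axis within 6 mm, height within 4 mm), the detent ball is more than 2.0 mm down in its notch (carriage within about 2.5 mm of the notch) and the carriage is still, while the fingers hold the handle with more than 3 N (all of step 1 and all of step 2 and linear speed of carriage below 0.005 m/s and angle between vial_center's own z axis and vertical below 0.2 rad); the arm keeps its last pose, push and grip.
It fails at once if the timer or the lens case is knocked more than 30 mm away (distance of any of timer, lens_case from where it was at the start of the episode above 0.03 m).
It also fails if it takes over 72 s, if anything falls off the work surface, if the arm or the gripper's body presses on something with over 40 N, if the wrist force passes 120 N, or if a joint passes its speed limit or range.

## Working session

There is one attempt and no reset: what is moved stays moved. The work goes in short steps, Python scripts to look and compute and a shell command to move; the robot and the scene stay as the last step left them, time stands still between calls to the robot, and variables do not carry over. Pictures are saved under pics/ and viewed, at most 10 in all, crops included, and the job is handed in when it is done.

```bash
mkdir -p pics; cat > h.py <<'E'
import numpy as np, cv2
from scipy.spatial.transform import Rotation as R
from workcell import status, optics, ctrl
def grab(n,f):
    o=status.get_obs(); im=optics.get_image(n); cv2.imwrite(f,im["frame"][:,:,::-1]); 
    c={k:(np.array(v).tolist()) for k,v in im.items() if k!="frame"}; c["ee"]=list(map(float,o["ee_pos"])); c["ori"]=list(map(float,o["orientation"]))
    import json; json.dump(c,open(f+".json","w")); return c
def ray(f,u,v):
    import json; c=json.load(open(f+".json"))
    d=np.array([(u-c["cx"])/c["fx"],(v-c["cy"])/c["fy"]]); s=d.copy()
    for _ in range(20): s=d/(1+c["k1"]*(s@s))
    d=np.array([s[0],s[1],1])
    if "hand_eye" in c:
        H=np.array(c["hand_eye"]); M=R.from_rotvec(c["ori"]).as_matrix()
        return M@H[:3,3]+c["ee"], M@H[:3,:3]@d
    M=R.from_rotvec(np.ravel(c["rvec"])).as_matrix(); return -M.T@np.ravel(c["tvec"]), M.T@d
def atz(f,u,v,z):
    o,d=ray(f,u,v); return (o+d*(z-o[2])/d[2]).round(1)
def totool(p):
    o=status.get_obs(); M=R.from_rotvec(o["orientation"]).as_matrix(); return (M.T@(np.array(p)-o["ee_pos"])).round(1)
E
python3 -c "
from h import *
grab('top','pics/top1.png');c=grab('scene','pics/sc1.png');print(status.get_obs())"
```

```text
{'t': 0.1, 'qpos': array([-1.19302596e+00,  4.23786903e-01,  1.63059668e+00, -1.53095560e-05,
        1.08859365e+00, -1.90308963e-02]), 'qvel': array([ 0.0017979 , -0.0018283 , -0.00331904, -0.00140578,  0.00087514,
        0.0014002 ]), 'joint_torque': array([ 9.97017764e-05, -5.45616066e+01, -2.74325734e+01,  6.46374444e-02,
        1.88703218e-02, -2.46898276e-05]), 'ee_pos': array([ 241.35976377, -575.96909002,  216.37203406]), 'orientation': array([-3.07862876e+00, -6.18955797e-01,  4.08800136e-04]), 'ft_force': array([ 0.39303576, -0.98749325, -0.87272826]), 'moment': array([-0.03944426, -0.00557202, -0.05048312]), 'grasp_force': 0.0, 'width': 88.03233306003499}
```

View pics/top1.png

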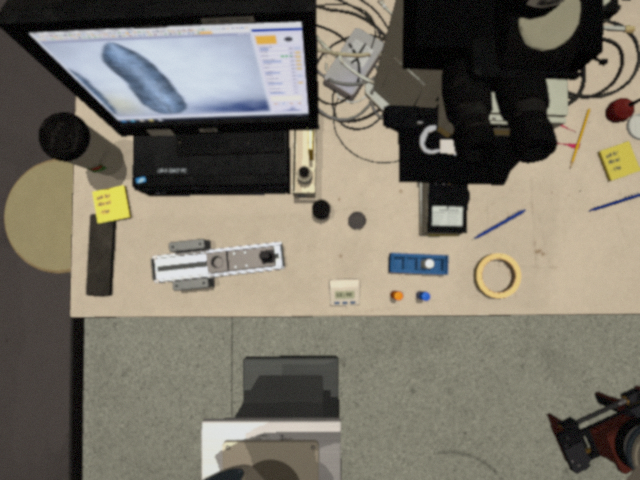

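View pics/sc1.png

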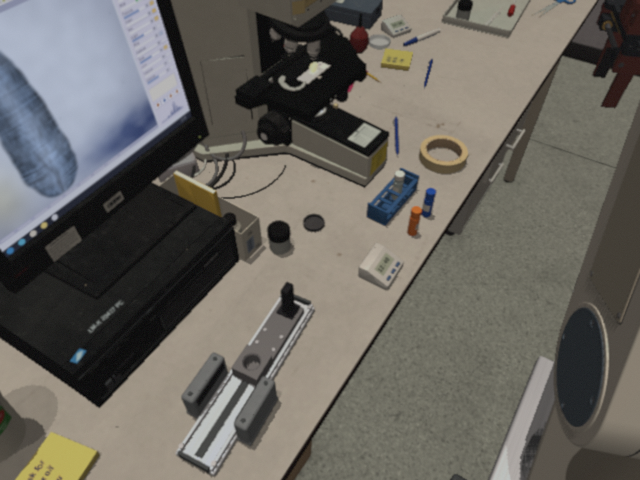

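The top view shows the rack at (418,264) with the white-capped vial at (429,264). The reader spans (152,268)–(283,255), with the socket at (218,262), the handle at (268,256) and the posts at (190,245) and (193,285). The timer is at (344,292) and the lens case at (321,210). The orange and blue vials at (397,296) and (424,296) are the decoys.

```bash
python3 -c "
from h import *
f='pics/top1.png'
for n,u,v,z in [('vial',429,264,68),('rackL',390,263,38),('rackR',447,265,38),('sock',217.5,262,40),('handle',267,256,90),('railL',153,268,20),('railR',283,256,20),('timer',344,290,30),('case',321,210,53),('orange',397,296,60),('blue',424,296,60)]: p=atz(f,u,v,z);print(n,p)
g='pics/sc1.png'
for n,u,v,z in [('vial',399,174,68),('sock',252,362,40),('handle',287,288,90)]: print(n,atz(g,u,v,z))
o=status.get_obs();M=R.from_rotvec(o['orientation']).as_matrix();print(M.round(3),totool(atz(f,429,264,68)))
import json;print(json.load(open(f+'.json')))
c=grab('wrist','pics/w1.png');print(c['hand_eye'],c['fx'])
"
```

```text
vial [ 506.4 -351.    68. ]
rackL [ 509.5 -270.8   38. ]
rackR [ 504.4 -398.6   38. ]
sock [513.7 114.3  40. ]
handle [524.9  -2.3  90. ]
railL [501.1 266.4  20. ]
railR [527.  -30.3  20. ]
timer [ 449.6 -168.    30. ]
case [ 627.3 -117.3   53. ]
orange [ 437.2 -281.9   60. ]
blue [ 436.8 -340.9   60. ]
vial [ 508.6 -349.5   68. ]
sock [513.4 117.1  40. ]
handle [525.1   5.8  90. ]
[[ 0.922  0.386 -0.001]
 [ 0.386 -0.922  0.001]
 [ 0.    -0.001 -1.   ]] [ 331.4 -104.9  148.5]
{'fx': 450.3686816880752, 'fy': 450.3686816880752, 'cx': 322.26554227032074, 'cy': 247.966608583399, 'k1': -0.026822258804812007, 'rvec': [2.190897569710528, -2.2020654071294263, 0.0567794440126339], 'tvec': [-116.90579135090302, 545.7534255022092, 1017.6583589164912], 'ee': [241.33943441520174, -575.8995553909335, 216.3143436034095], 'ori': [-3.0784950207286523, -0.6188645496667384, 0.0004451585431851598]}
[[-0.0006881912202096426, -0.9693081955673205, -0.2458478155259224, 65.95271142346402], [0.9999997204065822, -0.0005951491870773465, -0.00045275180883119504, 1.2401009925812057], [0.0002925399113030103, -0.24584805836831153, 0.9693083341315755, -166.96618332319326], [0.0, 0.0, 0.0, 1.0]] 415.16742362948696
```

```bash
python3 -m inch '[[[100,-30,10,0,0,-0.3,60],[200,-60,25,0,0,-0.6,45],[330,-105,46,0,0,-1.13,45],[330,-105,46,0,0,-1.13,45],[330,-105,46,0,0,-1.13,45],[330,-105,46,0,0,-1.13,45],[330,-105,46,0,0,-1.13,45],[330,-105,46,0,0,-1.13,45],[330,-105,46,0,0,-1.13,45],[330,-105,46,0,0,-1.13,45],[330,-105,46,0,0,-1.13,45],[330,-105,46,0,0,-1.13,45]]]'
python3 -c "
from h import *
print(grab('wrist','pics/w2.png')['ee'])"
```

```text
t: 1.35
ee_pos: [504.6, -352.9, 171.3]
orientation: [2.273, 2.169, -0.0]
ft_force: [0.7, -0.7, -0.2]
width: 40.0
grasp_force: 0.0
[504.6433995025401, -352.902917493534, 171.26468459103467]
```

View pics/w2.png

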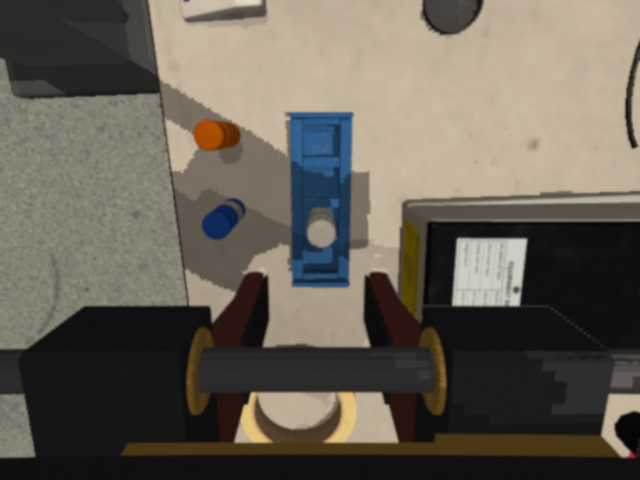

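The wrist view shows the vial's cap top centred near (321,236), the rack spanning (288–352, 113–286), and the microscope base edge at column ~402.

```bash
python3 -c "
from h import *
f='pics/w2.png'
p=atz(f,321,235,68);print(p,totool([p[0],p[1],55]),atz(f,320,222,68), atz(f,402,200,60))
for q in [(291,117),(350,117),(293,281),(347,281)]: print(atz(f,*q,38))
"
```

```text
[ 507.7 -354.3   68. ] [ -1.3   3.  116.3] [ 507.4 -345.4   68. ] [ 563.4 -334.5   60. ]
[ 490.7 -276.5   38. ]
[ 531.5 -278.4   38. ]
[ 484.7 -396.9   38. ]
[ 526.  -398.8   38. ]
```

```bash
python3 -c "
from h import *
a=ray('pics/w2.png',404,204);
for uv,f in [((421,234),'pics/top1.png'),((263,141),'pics/sc1.png')]:
  b=ray(f,*uv)
  A=np.c_[a[1],-b[1]]; s=np.linalg.lstsq(A,b[0]-a[0],rcond=None)[0]; print(a[0]+a[1]*s[0],b[0]+b[1]*s[1])
for uv in [(386,140),(366,180)]:
  for z in (0,60,80,100): print(uv,z,atz('pics/sc1.png',*uv,z))
"
```

```text
[ 576.44264116 -347.49365915    2.83767083] [ 576.98844598 -349.03696484    3.22384972]
[ 545.61357815 -320.72018879  153.40597293] [ 711.65245487 -192.04048161  164.52133149]
(386, 140) 0 [ 614.7 -509.3    0. ]
(386, 140) 60 [ 583.7 -438.3   60. ]
(386, 140) 80 [ 573.4 -414.6   80. ]
(386, 140) 100 [ 563.1 -390.9  100. ]
(366, 180) 0 [ 586.8 -367.     0. ]
(366, 180) 60 [ 558.1 -307.3   60. ]
(366, 180) 80 [ 548.5 -287.4   80. ]
(366, 180) 100 [ 538.9 -267.5  100. ]
```

```bash
python3 -m inch '[[[0.5,3,40,0,0,0,45],[0.5,3,75,0,0,0,45],[0.5,3,100,0,0,0,45],[0.5,3,116,0,0,0,45],[0.5,3,116,0,0,0,45],[0.5,3,116,0,0,0,45]]]'
python3 -c "
from h import *
print(grab('wrist','pics/w3.png')['ee'])"
```

```text
t: 2.0
ee_pos: [508.6, -352.2, 55.7]
orientation: [2.27, 2.171, 0.0]
ft_force: [0.2, 0.2, 0.5]
width: 39.3
grasp_force: 0.0
[508.63706108040265, -352.21033943091146, 55.690489239916054]
```

View pics/w3.png

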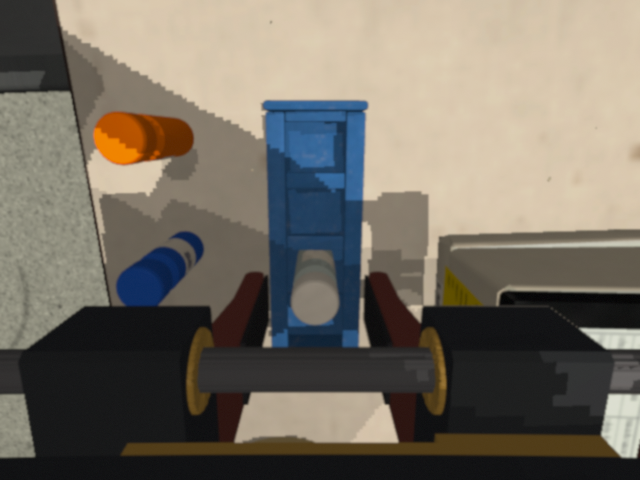

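The cap top sits at about (315,304), centred between the fingers (columns 265 and 367). Now I'll close and lift.

```bash
python3 -c "
from h import *
print(atz('pics/w3.png',315,304,68))"
python3 -m inch '[[[0,0,0,0,0,0,30],[0,0,0,0,0,0,15],[0,0,0,0,0,0,10],[0,0,0,0,0,0,10],[0,0,0,0,0,0,10],[0,0,0,0,0,0,10],[0,0,0,0,0,0,10],[0,0,0,0,0,0,10]]]'
```

```text
[ 508.1 -353.5   68. ]
t: 2.85
ee_pos: [508.8, -352.0, 55.9]
orientation: [2.269, 2.171, 0.0]
ft_force: [-0.5, -0.5, 5.9]
width: 18.6
grasp_force: 30.0
```

```bash
python3 -m inch '[[[0,0,-20,0,0,0,10],[0,0,-50,0,0,0,10],[0,0,-90,0,0,0,10],[0,0,-134,0,0,0,10],[40,-1,-134,0,0,-0.02,10],[80,-3,-134,0,0,-0.04,10],[120,-4,-134,0,0,-0.06,10],[160,-5,-134,0,0,-0.08,10],[200,-6,-134,0,0,-0.1,10],[240,-8,-134,0,0,-0.12,10],[280,-9,-134,0,0,-0.135,10],[320,-10,-134,0,0,-0.135,10],[360,-12,-134,0,0,-0.135,10],[390,-13,-134,0,0,-0.135,10],[407,-13,-134,0,0,-0.135,10],[407,-13,-134,0,0,-0.135,10],[407,-13,-134,0,0,-0.135,10],[407,-13,-134,0,0,-0.135,10]]]'
python3 -c "
from h import *
print(grab('wrist','pics/w4.png')['ee'])"
```

```text
t: 4.65
ee_pos: [513.2, 54.7, 189.0]
orientation: [-2.119, -2.319, 0.0]
ft_force: [0.9, -0.1, -0.6]
width: 18.0
grasp_force: 30.0
[513.2030113867322, 54.700313152680884, 189.00650385967506]
```

View pics/w4.png

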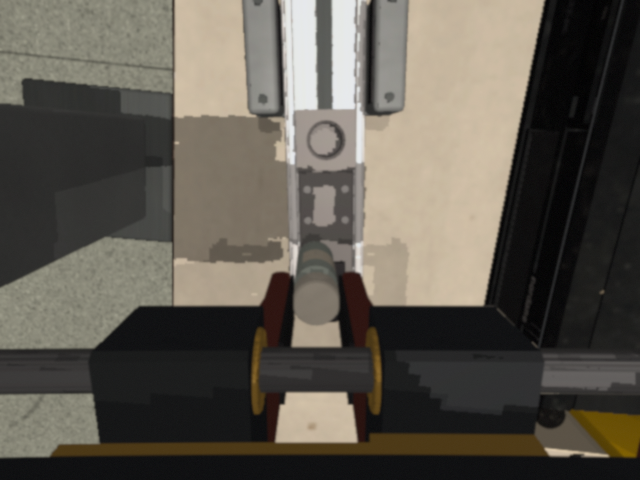

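The socket rim is centred near (326,140), its block spans columns 296–357 and rows 110–168, and the post ends are at row ~112. The held vial's cap is at about (316,297).

```bash
python3 -c "
from h import *
f='pics/w4.png'
p=atz(f,326,140,40);print('sock',p,totool(p))
q=[atz(f,u,v,40) for u,v in [(296,110),(355,110),(297,168),(357,168)]];print(np.mean(q,0),q)
print('rail',[atz(f,u,v,20) for u,v in [(284,50),(361,50),(290,235),(363,235)]])
print('cap',totool(atz(f,316,300,189+12.3)),'bot',totool(atz(f,316,240,189-51.8)), [totool(atz(f,316,v,189-51.8)) for v in (235,245)])
g='pics/w3.png'
print('cap3',atz(g,315,304,68))
import cv2
im=cv2.imread(f);cv2.imwrite('pics/w4c.png',cv2.resize(im[90:340,240:420],None,fx=2.4*1.0,fy=2.4,interpolation=2))
"
```

```text
sock [514.7 115.   40. ] [ 60.1   7.  149. ]
[514.875 115.4    40.   ] [array([491. , 134.2,  40. ]), array([533.7, 138. ,  40. ]), array([494.9,  92.7,  40. ]), array([539.9,  96.7,  40. ])]
rail [array([477.7, 176.8,  20. ]), array([534.9, 181.9,  20. ]), array([492.6,  35.4,  20. ]), array([553.2,  40.9,  20. ])]
cap [  0.6  -0.3 -12.3] bot [ 8.8 -0.3 51.8] [array([11.6, -0.3, 51.8]), array([ 6. , -0.3, 51.8])]
cap3 [ 508.1 -353.5   68. ]
```

View pics/w4c.png

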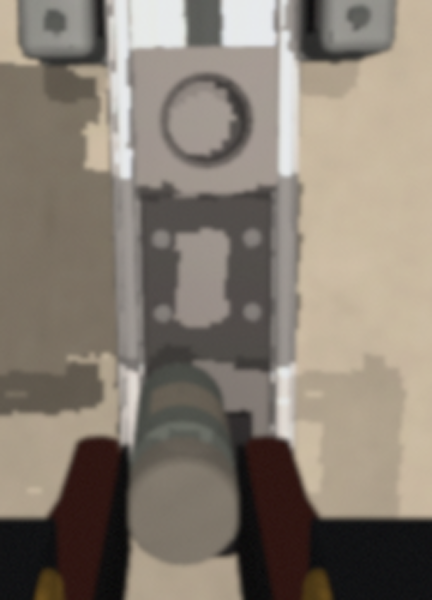

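```bash
python3 -m inch '[[[30,3.5,30,0,0,0,10],[61,7.2,60,0,0,0,10],[61,7.2,92,0,0,0,10],[61,7.2,92,0,0,0,10],[61,7.2,92,0,0,0,10],[61,7.2,92,0,0,0,10]]]'
python3 -c "
from h import *
f='pics/w5.png'
print(grab('wrist',f)['ee'])
import cv2
im=cv2.imread(f);cv2.imwrite('pics/w5c.png',cv2.resize(im[100:350,200:440],None,fx=2.4,fy=2.4,interpolation=2))"
```

```text
t: 5.3
ee_pos: [516.0, 116.3, 98.5]
orientation: [2.119, 2.318, 0.003]
ft_force: [0.3, -1.2, 0.2]
width: 18.2
grasp_force: 30.0
[516.018710791751, 116.27978608746524, 98.52764150195883]
```

View pics/w5c.png

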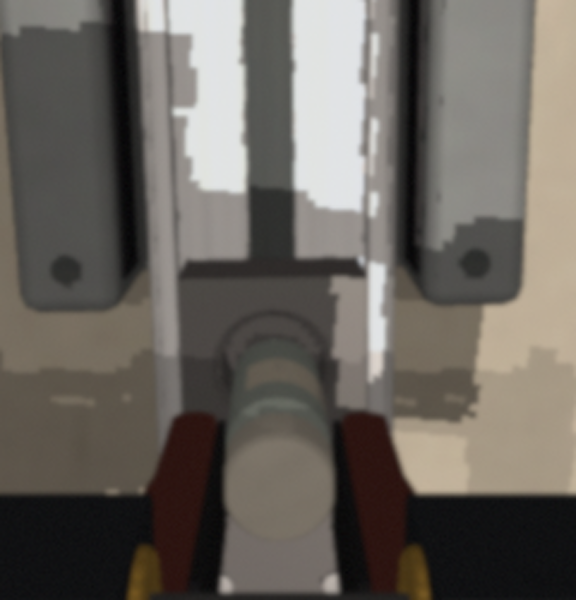

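The vial's lower end shows just above the rim. In the crop the rim spans columns 218–325 with its far edge at row 312, and the vial's bottom spans columns 240–320 with its far edge at row 337. It sits about 1 mm too far in +tool y.

```bash
python3 -c "
from h import *
f='pics/w5.png'
P=lambda u,v,z: totool(atz(f,200+u/2.4,100+v/2.4,z))
print('rim far',P(272,312,40),'L',P(218,368,40),'R',P(326,368,40)); print('vial far',P(278,337,46.7),'cap',P(279,490,98.5+12.3),'botL',P(236,375,46.7),'botR',P(322,375,46.7))
print(status.get_obs()['ee_pos'])"
```

```text
rim far [12.6 -2.  58.7] L [ -1.  -14.7  58.7] R [-1.  10.7 58.7]
vial far [ 8.3 -0.6 52. ] cap [ -1.4  -0.3 -12.1] botL [ -0.7 -10.3  52. ] botR [-0.7  9.5 52. ]
[516.13696421 116.37128955  98.71172166]
```

```bash
python3 -m inch '[[[1.6,-1.5,0,0,0,0,10],[1.6,-1.5,6,0,0,0,10],[1.6,-1.5,12,0,0,0,10],[1.6,-1.5,16,0,0,0,10],[1.6,-1.5,16,0,0,0,10]]]'
python3 -m inch '[[[0,0,4,0,0,0,10],[0,0,8,0,0,0,10],[0,0,11,0,0,0,10],[0,0,12.5,0,0,0,10],[0,0,12.5,0,0,0,10],[0,0,12.5,0,0,0,10]]]'
```

```text
t: 5.85
ee_pos: [512.9, 118.3, 80.3]
orientation: [-2.118, -2.32, 0.001]
ft_force: [-0.1, 0.2, -0.2]
width: 18.0
grasp_force: 30.0
t: 6.45
ee_pos: [513.8, 118.5, 69.7]
orientation: [2.118, 2.32, 0.001]
ft_force: [-3.4, -0.7, 14.9]
width: 18.5
grasp_force: 30.1
```

```bash
python3 -m inch '[[[0,0,-0.5,0,0,0,25],[0,0,-0.5,0,0,0,38],[0,0,-0.5,0,0,0,38],[0,0,-0.5,0,0,0,38],[0,0,-20,0,0,0,38],[0,0,-50,0,0,0,38],[0,0,-90,0,0,0,38],[-40,0,-110,0,0,0,38],[-70,0,-110,0,0,0,38],[-70,0,-110,0,0,0,38],[-70,0,-110,0,0,0,38],[-70,0,-110,0,0,0,38]]]'
python3 -c "
from h import *
f='pics/w6.png'
print(grab('wrist',f)['ee'])
g='pics/top2.png';grab('top',g)
a=cv2.imread(f);b=cv2.resize(cv2.imread(g)[215:305,130:310],None,fx=3.55,fy=3.55,interpolation=2)
a=a[0:300];cv2.imwrite('pics/c6.png',np.vstack([a,b[:300,:639] if b.shape[1]>=640 else cv2.copyMakeBorder(b,0,0,0,640-b.shape[1],0)[:300]]) )"
```

```text
t: 7.65
ee_pos: [519.2, 49.3, 178.0]
orientation: [-2.117, -2.32, 0.001]
ft_force: [-0.8, 0.1, 0.8]
width: 33.3
grasp_force: 0.0
[519.1731382341042, 49.26106231015602, 178.02764277844435]
```

View pics/c6.png

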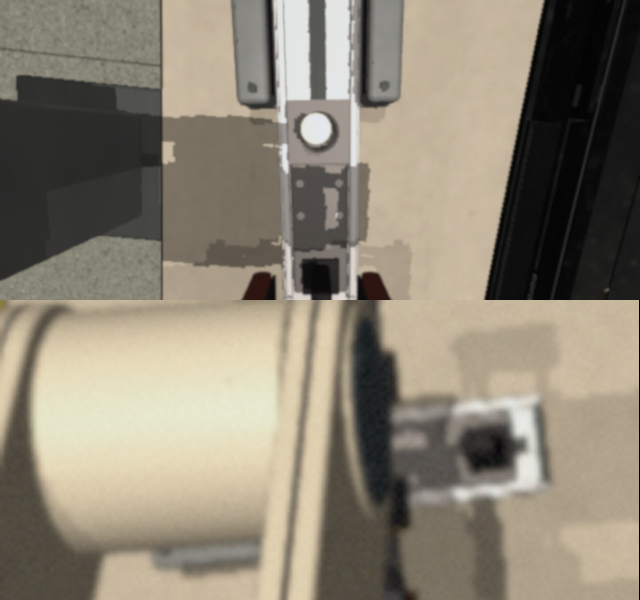

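The vial stands in the socket, with its cap at (316,129). The handle is at about (320,275), right where the 113 mm offset puts it. Next I'll rotate 90° so the fingers close along the rail.

```bash
python3 -m inch '[[[-15,0.5,0,0,0,-0.14,60],[-30,1,0,0,0,-0.28,70],[-45,1.7,0,0,0,-0.42,70],[-45,1.7,0,0,0,-0.57,70],[-45,1.7,0,0,0,-0.71,70],[-45,1.7,0,0,0,-0.85,70],[-45,1.7,0,0,0,-1,70],[-45,1.7,0,0,0,-1.14,70],[-45,1.7,0,0,0,-1.28,70],[-45,1.7,0,0,0,-1.42,70],[-45,1.7,0,0,0,-1.57,70],[-45,1.7,0,0,0,-1.57,70],[-45,1.7,0,0,0,-1.57,70],[-45,1.7,0,0,0,-1.57,70]]]'
python3 -c "
from h import *
f='pics/w7.png'
print(grab('wrist',f)['ee'],status.get_obs()['qpos'])"
```

```text
t: 9.15
ee_pos: [525.3, 4.4, 178.4]
orientation: [0.138, -3.138, -0.0]
ft_force: [0.6, 0.1, -0.0]
width: 61.7
grasp_force: 0.0
[525.3435870000029, 4.354477333010132, 178.4017091302377] [-1.46029686e-02  3.29797895e-01  1.88017315e+00  4.98028773e-05
  9.31877194e-01 -1.67368457e+00]
```

View pics/w7.png

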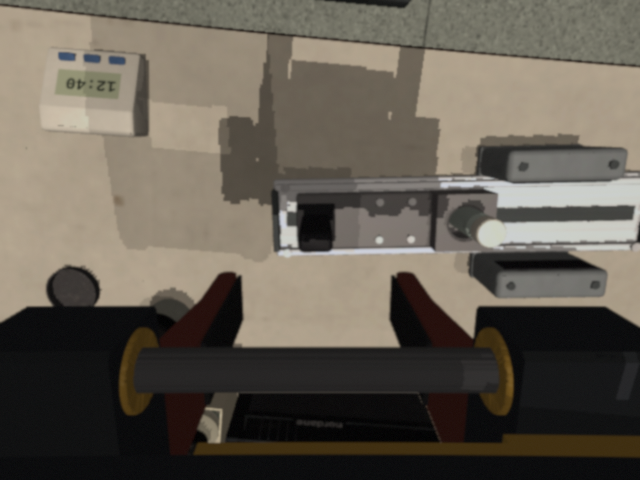

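The handle's top is at about (317,236), midway between the fingers (columns 242 and 393). The vial is at (487,232), and the lens case and timer are undisturbed.

```bash
python3 -c "
from h import *
print([totool(atz('pics/w7.png',317,v,90)) for v in (228,236)])"
python3 -m inch '[[[0,0,30,0,0,0,70],[0,0,60,0,0,0,70],[0,0,90,0,0,0,70],[0,0,108,0,0,0,70],[0,0,108,0,0,0,70],[0,0,108,0,0,0,70]]]'
```

```text
[array([ 8.8, -0.6, 88.5]), array([ 3.6, -0.6, 88.5])]
t: 9.8
ee_pos: [525.5, 4.0, 70.7]
orientation: [0.14, -3.138, -0.0]
ft_force: [0.1, 0.2, 0.1]
width: 61.8
grasp_force: 0.0
```

```bash
python3 -m inch '[[[0,0,0,0,0,0,45],[0,0,0,0,0,0,30],[0,0,0,0,0,0,15],[0,0,0,0,0,0,15],[0,0,0,0,0,0,15],[0,0,0,0,0,0,15],[0,0,0,0,0,0,15],[0,0,0,0,0,0,15]]]'
```

```text
t: 10.6
ee_pos: [525.5, 4.0, 70.8]
orientation: [-0.142, 3.138, -0.0]
ft_force: [-0.4, -0.5, 4.7]
width: 21.9
grasp_force: 30.0
```

```bash
python3 -m inch '[[[0,2,0,0,0,0,15],[0,5,0,0,0,0,15],[0,8,0,0,0,0,15],[0,11,0,0,0,0,15],[0,14,0,0,0,0,15],[0,17,0,0,0,0,15],[0,20,0,0,0,0,15],[0,23,0,0,0,0,15],[0,26,0,0,0,0,15],[0,28,0,0,0,0,15],[0,28,0,0,0,0,15],[0,28,0,0,0,0,15]]]'
(for i in 1 2 3 4 5 6 7 8 9 10; do python3 -m inch '[[[0,1,0,0,0,0,15],[0,2,0,0,0,0,15],[0,2,0,0,0,0,15]]]'; done) | grep -E 'ee_pos|ft_f'
```

```text
t: 11.8
ee_pos: [522.6, 32.1, 70.8]
orientation: [0.142, -3.138, -0.0]
ft_force: [-3.3, 0.7, 7.6]
width: 21.8
grasp_force: 30.0
ee_pos: [522.4, 33.9, 70.8]
ft_force: [-2.3, -0.6, 6.4]
ee_pos: [522.1, 35.9, 70.8]
ft_force: [-2.3, -0.6, 7.1]
ee_pos: [521.9, 37.9, 70.8]
ft_force: [-3.1, -1.7, 7.2]
ee_pos: [521.7, 39.9, 70.8]
ft_force: [-3.0, -0.2, 7.3]
ee_pos: [521.5, 41.9, 70.8]
ft_force: [-2.5, -0.8, 6.9]
ee_pos: [521.3, 43.9, 70.8]
ft_force: [-3.2, -0.2, 7.8]
ee_pos: [521.1, 45.9, 70.8]
ft_force: [-2.7, -1.0, 6.8]
ee_pos: [520.9, 47.8, 70.8]
ft_force: [-2.9, 0.5, 7.9]
ee_pos: [520.7, 49.8, 70.8]
ft_force: [-3.0, -1.0, 7.7]
ee_pos: [520.4, 51.8, 70.8]
ft_force: [-3.0, -0.1, 8.2]
```

```bash
(for i in 1 2 3 4 5 6 7 8 9 10 11 12; do python3 -m inch '[[[0,1,0,0,0,0,15],[0,2,0,0,0,0,15],[0,2,0,0,0,0,15]]]'; done) | grep -E 'ee_pos|ft_f' | paste - -
```

```text
ee_pos: [520.2, 53.8, 70.8]	ft_force: [-2.6, -0.7, 8.1]
ee_pos: [520.0, 55.8, 70.8]	ft_force: [-3.3, -1.0, 8.4]
ee_pos: [519.8, 57.8, 70.8]	ft_force: [-4.1, -0.7, 7.1]
ee_pos: [519.6, 59.8, 70.8]	ft_force: [-3.9, -0.2, 8.2]
ee_pos: [519.4, 61.9, 70.8]	ft_force: [-4.3, 0.8, 9.7]
ee_pos: [519.1, 64.1, 70.7]	ft_force: [-3.5, 2.0, 8.7]
ee_pos: [518.9, 66.4, 70.8]	ft_force: [-4.6, 4.4, 8.2]
ee_pos: [518.8, 67.6, 70.8]	ft_force: [-4.4, -2.1, 8.4]
ee_pos: [518.6, 68.8, 70.8]	ft_force: [-2.7, -6.9, 9.3]
ee_pos: [518.4, 71.2, 70.8]	ft_force: [-3.7, -3.3, 9.1]
ee_pos: [518.1, 73.5, 70.8]	ft_force: [-4.0, -1.3, 9.4]
ee_pos: [517.9, 75.6, 70.8]	ft_force: [-4.0, -0.4, 8.9]
```

The notch shows clearly: the force reverses at about y = 67.2 (+4.4 N at 66.4, −2.1 N at 67.6). I'll ease back to it.

```bash
python3 -m inch '[[[0,-1,0,0,0,0,15],[0,-2,0,0,0,0,15],[0,-3,0,0,0,0,15],[0,-4,0,0,0,0,15],[0,-5,0,0,0,0,15],[0,-6,0,0,0,0,15],[0,-7,0,0,0,0,15],[0,-8,0,0,0,0,15],[0,-8.5,0,0,0,0,15],[0,-8.5,0,0,0,0,15],[0,-8.5,0,0,0,0,15],[0,-8.5,0,0,0,0,15],[0,-8.5,0,0,0,0,15],[0,-8.5,0,0,0,0,15]]]'
python3 -c "
from h import *
grab('wrist','pics/w8.png');grab('scene','pics/sc2.png')
a=cv2.imread('pics/w8.png')[:300];b=cv2.imread('pics/sc2.png')[180:480];cv2.imwrite('pics/c8.png',np.vstack([a,b]))"
```

```text
t: 19.8
ee_pos: [518.8, 67.4, 70.8]
orientation: [0.142, -3.137, -0.0]
ft_force: [-3.7, 0.7, 8.7]
width: 21.7
grasp_force: 30.0
```

View pics/c8.png

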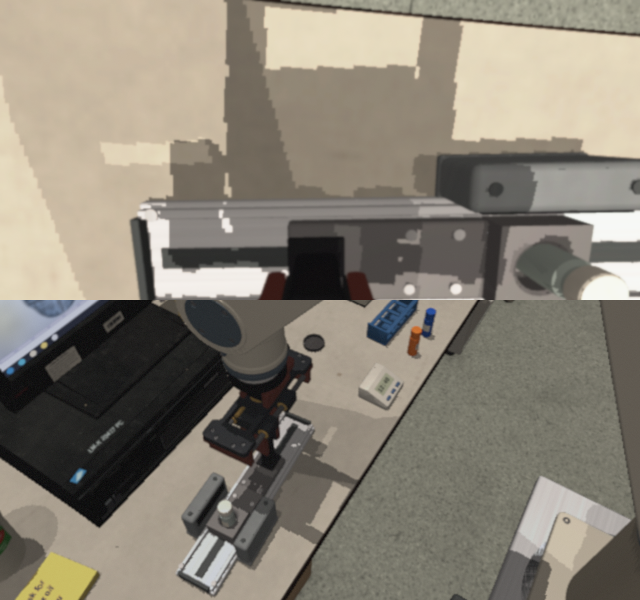

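The vial stands upright in the socket between the posts (cap at (228,507) in the lower half), and the fingers hold the handle. The force along the rail is about 0 N, so the carriage is centred in the notch.

```bash
python3 -c "
from workcell import ctrl
print(ctrl.close_job())"
```

```text
the job is handed in; nothing more can be done
None
```

The job is handed in at about 20 s of the 72 s: the vial stands upright in the carriage's socket, and the fingers hold the handle with 30 N. Going by the rail force, which reversed at y ≈ 67.2 mm and read about 0.7 N at the hold, the carriage is in the notch; I could not see the detent ball, and no verdict came back.

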